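# Lock the parts drawer for the road

### The arm

A 6-joint arm with a two-finger parallel gripper is mounted at the origin on the work surface. World frame = base frame: x ahead of the robot, y to its left, z up, the work surface at z = 0. Lengths are in m, angles in rad, forces in N, time in s.
With the tool pointing down it reaches from about 0.35 to 0.975 m from the base axis. Payload 4.9 kg.
Tool frame: the origin (TCP) lies midway between the tips of the shut fingers; the grasp point (between the pads) lies 19 mm behind it; z points along the fingers, y is the line along which they close (so a half turn about z gives the same grasp; the last joint's range is limited). The gripper opens to 85 mm and grips with 20 to 120 N. Pads are 22 mm wide; open, the fingers measure 114 mm over their backs; the gripper's body (76 mm by 85 mm) begins 54 mm behind the grasp point. The pads swing forward as they close: fully open they stand 13 mm farther back than shut.
Start: joints at [-1.307, 0.053, 1.613, -0, 1.476, -0.119], TCP at [0.233, -0.58, 0.231] pointing down, gripper open.
Joint ranges: [-3.01, 3.01], [-1.01, 2.22], [0.06, 2.58], [-1.02, 4.17], [0.09, 2.62], [-3.14, 3.14]. Speed limits (rad/s): [2.57, 2.57, 3.14, 3.14, 3.14, 3.14].

### API

Orientations are given as a unit quaternion [w, x, y, z].
In Python, from plant import * gives the robot as it stands.
- The arm moves only by the tool jog_arm, never from a script. Its argument "targets" is a list of rows, each a list of 3 entries, a list of its own where there are three numbers: the shift along the tool's x, y, z in units of 25 mm (1.0 is 25 mm), then the turn, a rotation vector about the tool's x, y, z in units of 8 degrees (1.0 is 8 degrees), then the opening in per cent of the stroke, from 0 (shut) to 100 (fully open). A call has 1 to 8 rows; each row is the pose to reach, as a shift and turn from the pose commanded when the call began, along the tool's axes at that moment; what a row does not reach only later rows make up. A row lasts 1/8 s, in which the tool goes at most 62.5 mm and 10.7 degrees, less where a joint would pass 70% of its speed; a pose out of reach is approached as far as the arm can. A call with a gripper value outside its range is refused whole. The fingers move at their own pace and stop on an object; the grip force is fixed at half the most. Time passes only in rows, so rows that repeat a pose let the fingers close. It gives the time, the measured TCP pose, the force, the opening and the grip force at its end, in the units of the state.
- state(): the state, without advancing time (a new reading comes with each control period).
- grab_frame(name): name is "side" or "top" or "wrist"; returns (picture, depth): 400x640x3 uint8, red, green, blue; 400x640 float32, m along the optical axis (not along the pixel's ray), 0 where there is no reading.
- camera_params(name): a dict with "fovy" (degrees; the focal length in pixels is half the picture's height over the tangent of half this angle, whatever the lens; pixels are square), "cx", "cy" (the principal point, pixels), "rvec" (rotation vector, rad) and "tvec" (3), from world to camera coordinates, as OpenCV has them; the wrist camera has in their place "hand_eye" (4x4, takes a point from camera to tool coordinates, whose origin is the TCP and whose axes are the flange's). Camera axes: x right, y down, z forward; pixel columns grow to the right and rows downward; lengths in m; the calibration is good to about 2 mm. The wrist camera is an equidistant fisheye: a pixel r from the principal point sees the ray r / f radians off the axis. A picture is of the moment at which its call begins: read the wrist's pose just before it. camera_params takes no time and is no camera call.
- job_done(): hands the job in; it is judged then, once.
The state is a dict: "time": time; "joint_pos": joint angles; "joint_vel": joint speeds; "joint_efforts": joint torques, N m; "tool_pos": TCP position; "tool_rot": TCP orientation; "contact_force": force on the tool from outside, world axes, zero at the start; "ft_torque": the same for the moment, N m; "gripper_width": opening from 0.0 (shut) to 1.0 (fully open); "grasp_force": force on a finger pad.
Only numpy, scipy, OpenCV 4.12 (cv2) and the standard library are available. Lean on these libraries where they do the work, as an engineer would, in place of code of your own. Each camera call takes 0.05 s, during which the arm holds its last target. There are 200 camera calls.

### The job

Get the parts case ready for towing: push its open drawer fully home, then run the loose wing screw on top of the case down clockwise (seen from above) until it stops, pushing its wings round from the side with repeated fingertip strokes. Only push: do not pinch the wings or the drawer front, leave the other things on the bench undisturbed, and finish clear of the case.

Things in the scene. Friction and masses are not known exactly. Their poses are not given: they have to be found in the camera images.
- case: White painted sheet-metal parts case bolted to the bench, 170 (x, depth) x 120 (y, width) x 72 mm (z, height); origin at the centre of its underside, on the bench; x points from the drawer side to the back, z up. The drawer slides out of the -x side. The wing screw's upright axis stands at case x = -30 mm, y = 0.
- handle_mid (a point): Middle of the case's fixed carry handle: a 10 mm round bar, 96 mm long, parallel to the case's y on two legs, 41 mm behind the screw's axis and 34 mm above the case's top. The wings clear it, but fingers have no room to follow them round between handle and screw: stroke round the front, then go back for the other wing.
- drawer (a joint): How far the small red drawer is out, m: 0 fully home, up to 0.08. Slides with about 1.5 N friction and stays where it is left.
- drawer_face (a point): Centre of the drawer's flat outer front, which is 116 mm wide and 60 mm high (from 6 to 66 mm above the bench); moves with the drawer; axes as the case. Fully home it lies 93 mm in front of the case's origin; closing pushes it along the case's +x.
- wings (a joint): Turning of the wing screw, rad, counted over full turns: 0 = down on its stop; grows anticlockwise seen from above; clockwise strokes lower it. Starts 1.05 to 1.6 turns out, sinks 3 mm a turn, turns loosely (0.025 N m), stays where left. One wing points along the case's x turned by this angle about z, the other opposite; fully down one points along -x, one at the handle.
- wing_top (a point): On the screw's axis, level with the wings' tops (36 mm above the case's top when down, 3 mm more per turn out). Steel wing screw with a black moulded head: two flat wings reach 34 mm from the axis, 8 mm thick (pushing faces out to 31 mm), from 14 to 34 mm above the case's top when down; below them a collar of 22 mm diameter, 11 mm high.
- specimen_box_center (a point): Centre of the clear acrylic specimen box with latch lid, 92 x 72 x 54 mm, loose; leave alone.
- loupe_center (a point): Centre of the black aluminium folding loupe, 72 x 34 x 22 mm, loose; leave alone.
- turquoise_center (a point): Centre of the chunk of turquoise matrix, about 58 mm across and 34 mm high, loose; leave alone.
- dop_stick_center (a point): Centre of the wooden dop stick, 125 x 10 x 9 mm, lying, loose; leave alone.
Not all that is in view belongs to the job. Of the things shaped like the case, the white one is meant.

How it is judged:
By the outcome, as a careful person would: the job done as asked, in the order asked, and still so for the second after the job is handed in, with the robot touching nothing.
It also fails if it takes over 67 s, if anything falls off the work surface, if the arm or the gripper's body presses on something with over 40 N, if the wrist force passes 120 N, or if a joint passes its speed limit or range.

## Working session

There is one attempt and no reset: what is moved stays moved. The work goes in short steps, Python scripts to look and compute and a tool call to move; the robot and the scene stay as the last step left them, time stands still between calls to the robot, and variables do not carry over. Pictures are saved under pics/ and viewed, at most 10 in all, crops included, and the job is handed in when it is done.

Besides the shell and the picture viewer there is one more tool, called after "Emit:" by a JSON object that holds its "name" and its "arguments". jog_arm: Moves the arm, as the interface text tells. Its arguments: {"type":"object","properties":{"targets":{"type":"array"}},"required":["targets"]}

```bash
mkdir -p pics; ls; cat > h.py <<'E'
from plant import *
import numpy as np, cv2
from scipy.spatial.transform import Rotation as R
def cam(n):
    p=camera_params(n); f=200/np.tan(np.radians(p['fovy'])/2)
    return p,f
def pts(n,depth):
    p,f=cam(n); v,u=np.mgrid[0:400,0:640]
    c=np.stack([(u-p['cx'])/f*depth,(v-p['cy'])/f*depth,depth],-1)
    M=R.from_rotvec(np.ravel(p['rvec'])).as_matrix()
    return (c-np.ravel(p['tvec']))@M
E
python3 - <<'E'
from h import *
s=state();print(s)
ims=[]
for n in('side','top'):
    im,d=grab_frame(n); np.savez(f'{n}.npz',im=im,d=d); cv2.imwrite(f'pics/{n}0.png',im[...,::-1]); print(n,camera_params(n))
E
```

```text
pics
{'time': 0.0, 'joint_pos': array([-1.30701872e+00,  5.33660319e-02,  1.61428575e+00,  2.96239824e-05,
        1.47599836e+00, -1.19011761e-01]), 'joint_vel': array([ 0.00110961, -0.0007049 , -0.00111186,  0.00048556,  0.00026425,
        0.00091669]), 'joint_efforts': array([ 1.85369213e-04, -3.93680656e+01, -3.70178175e+01, -1.21476642e-04,
        6.87512904e-03, -7.11038098e-06]), 'tool_pos': array([ 0.23328234, -0.57916498,  0.23006226]), 'tool_rot': array([-1.02711534e-03,  9.81739631e-01,  1.90226806e-01, -5.96929792e-05]), 'contact_force': array([-0.08005842, -0.05779029, -0.1513423 ]), 'ft_torque': array([ 0.05959845,  0.00663909, -0.0020931 ]), 'grasp_force': 0.0, 'gripper_width': 0.9996569180606372}
side {'fovy': 57.31857121785552, 'cx': 323.81049758777766, 'cy': 195.1871885976728, 'rvec': array([ 0.47950495, -2.66779617,  1.24815849]), 'tvec': array([0.53862838, 0.1662293 , 0.65253151])}
top {'fovy': 49.88284615496582, 'cx': 319.459192862262, 'cy': 195.96210497331333, 'rvec': array([ 2.12044715, -2.14255004,  0.13192506]), 'tvec': array([0.0611999 , 0.54246722, 0.82980372])}
```

View pics/side0.png

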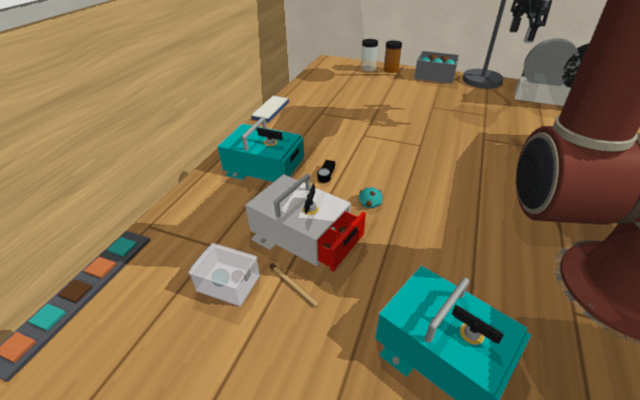

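View pics/top0.png

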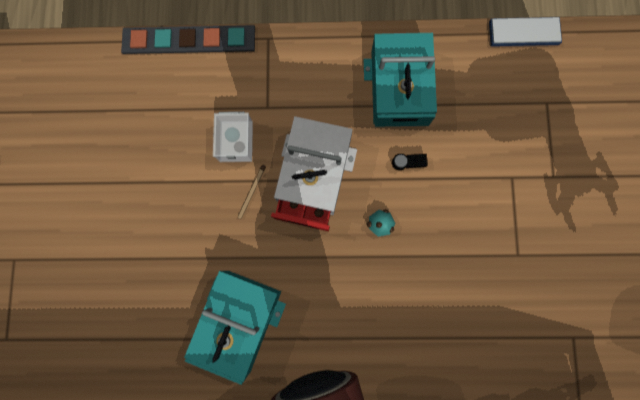

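The white case is centred near (313,163) in the top view. Its handle is at (314,153), the black wings at (309,174), and the red drawer is open at (302,214). The dop stick (252,192), box (233,137), turquoise (381,222) and loupe (410,160) stand round it.

```bash
python3 - <<'E'
from h import *
z=np.load('top.npz');im=z['im'].astype(int);P=pts('top',z['d']);v,u=np.mgrid[0:400,0:640]
box=(u>262)&(u<362)&(v>108)&(v<240)
r,g,b=im[...,0],im[...,1],im[...,2]
H=P[...,2]
def show(n,m):
    print(n,m.sum(),np.round(np.median(P[m],0),4),np.round(np.percentile(P[m],[2,98],axis=0),4).tolist())
top=box&(abs(H-.072)<.006)&(abs(r-g)<25)&(r>100)
show('casetop',top)
cs=np.unique(P[top][:,:2].astype(np.float32),axis=0);rc=cv2.minAreaRect(cs*1000);print(rc,cv2.boxPoints(rc))
red=box&(r>110)&(g<60)&(H>.05)&(H<.08); show('red',red)
print(cv2.minAreaRect((P[red][:,:2]*1000).astype(np.float32)))
wing=box&(H>.098)&(r<60)&(g<60); show('wing',wing)
print(cv2.minAreaRect((P[wing][:,:2]*1000).astype(np.float32)))
hd=box&(H>.098)&(r>90); show('handle',hd)
print(cv2.minAreaRect((P[hd][:,:2]*1000).astype(np.float32)))
for n,(a,c) in dict(box=(233,137),loupe=(410,160),turq=(381,222),dop0=(263,167),dop1=(240,216)).items(): print(n,np.round(P[c,a],3))
z=np.load('side.npz');im=z['im'].astype(int);Q=pts('side',z['d']);r,g,b=im[...,0],im[...,1],im[...,2]
P=Q;H=P[...,2];bx=(u>240)&(u<372)&(v>170)&(v<275)
show('s wing',bx&(r<60)&(g<60)&(H>.095)); show('s hd',bx&(H>.098)&(r>90)&(abs(r-b)<40));show('s red',bx&(r>110)&(g<60))
show('s top',bx&(abs(H-.072)<.006)&(r>120)&(abs(r-b)<40))
E
```

```text
casetop 4448 [0.6033 0.0649 0.0719] [[0.5223, 0.001, 0.069], [0.6899, 0.1321, 0.0748]]
((606.609375, 66.46458435058594), (120.05288696289062, 171.0135040283203), 76.43959045410156) [[509.41183   28.160286]
 [675.6581   -11.937325]
 [703.8069   104.76888 ]
 [537.56067  144.86649 ]]
red 245 [0.491  0.0796 0.0656] [[0.4766, 0.0387, 0.051], [0.5064, 0.1425, 0.0684]]
((496.05584716796875, 93.27642822265625), (111.63275909423828, 34.66197967529297), 85.71796417236328)
wing 145 [0.5748 0.0733 0.1094] [[0.5694, 0.0319, 0.0993], [0.6012, 0.1052, 0.114]]
((518.3585815429688, 72.61752319335938), (97.12979125976562, 202.543701171875), 84.72557830810547)
handle 138 [0.605  0.0398 0.1106] [[0.4131, 0.0144, 0.1052], [0.6318, 0.1116, 0.9027]]
((523.3919677734375, 73.92332458496094), (104.49059295654297, 210.4669647216797), 83.68621063232422)
box [0.666 0.231 0.054]
loupe [ 0.62  -0.134  0.022]
turq [ 0.489 -0.068  0.035]
dop0 [0.612 0.177 0.007]
dop1 [0.508 0.224 0.008]
s wing 124 [0.5714 0.0835 0.1103] [[0.568, 0.0498, 0.0964], [0.579, 0.1087, 0.1142]]
s hd 246 [0.6135 0.0785 0.1114] [[0.3622, 0.0177, 0.1003], [0.6292, 0.5578, 0.5489]]
s red 780 [0.5038 0.099  0.0479] [[0.4746, 0.0384, 0.0112], [0.5347, 0.1519, 0.0688]]
s top 3137 [0.5999 0.0812 0.0735] [[0.5199, 0.0052, 0.0681], [0.6899, 0.1383, 0.0752]]
```

```bash
cat >> h.py <<'E'
C=np.array([.6066,.0665]); YAW=np.radians(-13.56)
def tocase(p):
    p=np.atleast_2d(p)[:,:2]-C; c,s=np.cos(YAW),np.sin(YAW)
    return np.round(np.c_[p[:,0]*c+p[:,1]*s,-p[:,0]*s+p[:,1]*c]*1000,1)
def world(xy):
    c,s=np.cos(YAW),np.sin(YAW); x,y=np.array(xy)/1000; return C+[c*x-s*y,s*x+c*y]
def rel(xyz=None,yaw=None):
    """move to case point mm (x,y,z): units for jog; and tool state in case frame"""
    s=state(); p=s['tool_pos']; q=s['tool_rot']; M=R.from_quat(q[[1,2,3,0]]).as_matrix()
    print('t',round(s['time'],2),'tcp case',tocase(p)[0],round(p[2]*1000,1),'toolx yaw-case',round(np.degrees(np.arctan2(M[1,0],M[0,0])-YAW),2),'tilt',np.round(M[:2,2],4),'F',np.round(s['contact_force'],1),'q',np.round(s['joint_pos'],2),'w',round(s['gripper_width'],2))
    if xyz is not None:
        d=np.r_[world(xyz[:2]),xyz[2]/1000]-p; print('shift units',np.round(M.T@d/.025,2))
def wingang(P,m):
    c=tocase(P[m])-[-30,0]; c=c[np.hypot(*c.T)<38]
    w=np.linalg.eigh(np.cov(c.T))[1][:,1]; return len(c),c.mean(0),np.degrees(np.arctan2(w[1],w[0]))%180
E
python3 - <<'E'
from h import *
for n in('top','side'):
    z=np.load(n+'.npz');im=z['im'].astype(int);P=pts(n,z['d']);r,g,b=im[...,0],im[...,1],im[...,2];H=P[...,2]
    print(n,wingang(P,(H>.098)&(H<.12)&(r<70)&(g<70)))
    m=(r>110)&(g<60)&(b<60)&(H>.01)&(H<.08); c=tocase(P[m]); k=abs(c[:,0]+130)<80;k&=abs(c[:,1])<80
    print('red',np.percentile(c[k],[1,5,50,95,99],axis=0).tolist())
    h=(H>.095)&(H<.12)&(r>90); c=tocase(P[h]);k=(abs(c[:,0])<40)&(abs(c[:,1])<60);print('handle',np.percentile(c[k],[2,50,98],axis=0).tolist())
    t=(g>r+40)&(H>.06)&(H<.08); c=tocase(P[t]);k=c[:,0]<-80;print('teal near: xmax,ymin',c[k].max(0),c[k].min(0), 'corner pts',c[k][c[k][:,0].argmax()],c[k][c[k][:,1].argmin()])
rel((-230,0,140))
E
```

```text
top (145, array([-2.28     , -0.4662069]), np.float64(111.9243482956635))
red [[-121.8, -57.17], [-121.6, -53.07], [-116.9, -17.1], [-96.57000000000002, 45.41], [-89.39200000000002, 51.603999999999985]]
handle [[-35.92, -51.14], [13.1, -11.7], [15.440000000000001, 50.92]]
teal near: xmax,ymin [-247.5  149.7] [-437.6   10.1] corner pts [-247.5  125.6] [-266.7   10.1]
side (123, array([-6.1804878 ,  6.31138211]), np.float64(111.24263663198839))
red [[-123.4, -55.2], [-123.0, -51.04], [-115.4, 3.8], [-85.93, 58.4], [-69.28399999999992, 59.0]]
handle [[-33.23, -48.864], [7.15, 5.9], [12.622, 53.4]]
teal near: xmax,ymin [-248.2  152.1] [-439.2   10.8] corner pts [-248.2  127.7] [-269.9   10.8]
t 0.1 tcp case [-211.5 -715.2] 230.2 toolx yaw-case 35.49 tilt [-0.0005  0.0018] F [-0.7 -0.2 -0.1] q [-1.31  0.05  1.61  0.    1.48 -0.12] w 1.0
shift units [ 16.01 -23.72   3.65]
```

Emit:
{"name": "jog_arm", "arguments": {"targets": [[[18.1,-22.2,0],[0,0,4.44],0],[[18.1,-22.2,0],[0,0,4.44],0],[[18.1,-22.2,0],[0,0,4.44],0],[[18.1,-22.2,0],[0,0,4.44],0],[[18.1,-22.2,0],[0,0,4.44],0],[[18.1,-22.2,0],[0,0,4.44],0],[[18.1,-22.2,0],[0,0,4.44],0],[[18.1,-22.2,0],[0,0,4.44],0]]}}

```text
time: 1.1
tool_pos: [0.3818, -0.1003, 0.2311]
tool_rot: [0.0, 0.993, -0.119, 0.0]
contact_force: [1.3, -0.3, -0.5]
gripper_width: -0.001
grasp_force: 0.0
```

```bash
python3 -c "
from h import *
rel((-165,0,180))"
```

```text
t 1.1 tcp case [-179.5 -214.8] 231.1 toolx yaw-case -0.06 tilt [ 0.0006 -0.0002] F [ 1.3 -0.3 -0.5] q [-0.45 -0.55  2.11  0.    1.58  1.36] w -0.0
shift units [ 0.57 -8.59  2.04]
```

Emit:
{"name": "jog_arm", "arguments": {"targets": [[[0.5,-8.5,0],[0,0,0],0],[[0.5,-8.5,0],[0,0,0],0],[[0.5,-8.5,0],[0,0,0],0],[[0.5,-8.5,0],[0,0,0],0],[[0.5,-8.5,2],[0,0,0],0],[[0.5,-8.5,2],[0,0,0],0],[[0.5,-8.5,2],[0,0,0],0]]}}

```text
time: 1.98
tool_pos: [0.4441, 0.1011, 0.1822]
tool_rot: [-0.0, 0.993, -0.119, 0.0]
contact_force: [0.7, 0.3, 0.3]
gripper_width: 0.002
grasp_force: 0.0
```

```bash
python3 -c "
from h import *
rel((-165,0,48))
im,d=grab_frame('wrist');cv2.imwrite('pics/w1.png',im[...,::-1])"
```

```text
t 1.98 tcp case [-166.1   -4.4] 182.2 toolx yaw-case -0.06 tilt [0.0005 0.    ] F [0.7 0.3 0.3] q [ 0.06 -0.34  2.05 -0.    1.43  1.87] w 0.0
shift units [ 0.04 -0.18  5.37]
```

View pics/w1.png

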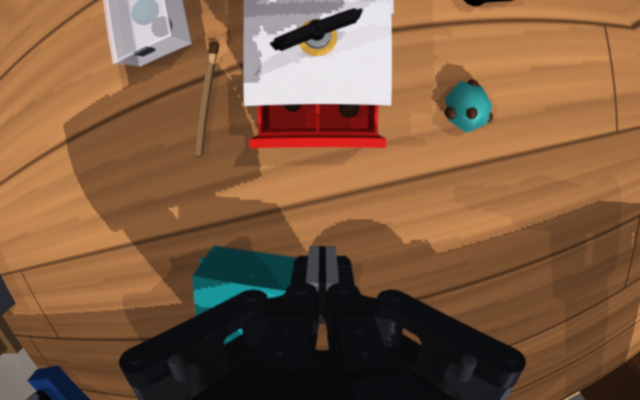

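The view shows the white case ahead with the red drawer front at row 142, columns 250–385. The path from the fingers (322,250) to it is clear, with the dop stick at (205,100) and the turquoise at (468,105) well to the sides.

Emit:
{"name": "jog_arm", "arguments": {"targets": [[[0,-0.18,2.5],[0,0,0],0],[[0,-0.18,5],[0,0,0],0],[[0,-0.18,5.35],[0,0,0],0],[[0.6,-0.18,5.35],[0,0,0],0],[[1.1,-0.18,5.35],[0,0,0],0],[[1.5,-0.18,5.35],[0,0,0],0],[[1.8,-0.18,5.35],[0,0,0],0],[[2.1,-0.18,5.35],[0,0,0],0]]}}

```text
time: 3.02
tool_pos: [0.4965, 0.0934, 0.0479]
tool_rot: [-0.0, 0.993, -0.118, 0.0]
contact_force: [-1.7, 0.5, 1.9]
gripper_width: -0.002
grasp_force: 0.9
```

```bash
python3 -c "
from h import *
rel((-104,0,48))"
```

```text
t 3.02 tcp case [-113.3    0.3] 47.9 toolx yaw-case -0.03 tilt [0.0002 0.0002] F [-1.7  0.5  1.9] q [ 0.04 -0.04  2.03  0.    1.15  1.85] w -0.0
shift units [ 0.37  0.01 -0.  ]
```

Emit:
{"name": "jog_arm", "arguments": {"targets": [[[0.15,0,0],[0,0,0],0],[[0.3,0,0],[0,0,0],0],[[0.38,0,0],[0,0,0],0],[[0.44,0,0],[0,0,0],0],[[0.44,0,0],[0,0,0],0]]}}

```text
time: 3.65
tool_pos: [0.5044, 0.0913, 0.0473]
tool_rot: [-0.0, 0.993, -0.118, -0.003]
contact_force: [-10.2, 2.1, 7.6]
gripper_width: -0.001
grasp_force: 5.0
```

```bash
python3 -c "
from h import *
rel((-104,0,48))"
```

```text
t 3.65 tcp case [-105.2    0.2] 47.3 toolx yaw-case -0.01 tilt [-0.0062  0.0008] F [-10.2   2.1   7.6] q [ 0.03 -0.02  2.01  0.    1.15  1.84] w -0.0
shift units [ 0.05  0.01 -0.03]
```

Emit:
{"name": "jog_arm", "arguments": {"targets": [[[-1,0,0],[0,0,0],0],[[-2,0,0],[0,0,0],0],[[-2,0,-2],[0,0,0],0],[[-2,0,-3.6],[0,0,0],0],[[-0.5,0,-3.6],[0,0,0],0],[[1.5,-0.24,-3.6],[0,0,0],0],[[1.5,-0.24,-3.6],[0,0,0],0]]}}

```text
time: 4.53
tool_pos: [0.5467, 0.0871, 0.137]
tool_rot: [0.0, 0.993, -0.119, 0.0]
contact_force: [-0.8, -0.1, -0.2]
gripper_width: -0.001
grasp_force: 0.0
```

```bash
cat >> h.py <<'E'
def look(tag):
    """wing angle, drawer from top camera"""
    im,d=grab_frame('top');P=pts('top',d);im=im.astype(int);r,g,b=im[...,0],im[...,1],im[...,2];H=P[...,2]
    print('wing',wingang(P,(H>.094)&(H<.118)&(r<70)&(g<70)))
    m=(r>110)&(g<60)&(b<60)&(H>.01)&(H<.08); c=tocase(P[m]);c=c[(abs(c[:,0]+110)<50)&(abs(c[:,1])<70)]
    print('drawer face x',np.percentile(c[:,0],2) if len(c)>5 else None,len(c))
    cv2.imwrite(f'pics/{tag}.png',im.astype(np.uint8)[80:260,180:460,::-1].repeat(2,0).repeat(2,1))
E
python3 -c "
from h import *
rel((-64,6,93)); look('t1')"
```

```text
t 4.53 tcp case [-63.   6.] 137.0 toolx yaw-case -0.09 tilt [ 0.0003 -0.0005] F [-0.8 -0.1 -0.2] q [ 0.02 -0.04  1.87 -0.    1.31  1.83] w -0.0
shift units [-0.04 -0.    1.76]
wing (0, array([nan, nan]), np.float64(nan))
drawer face x -94.0 177
  avg = a.mean(axis, **keepdims_kw)
  ret = um.true_divide(
h.py:26: RuntimeWarning: Degrees of freedom <= 0 for slice
  w=np.linalg.eigh(np.cov(c.T))[1][:,1]; return len(c),c.mean(0),np.degrees(np.arctan2(w[1],w[0]))%180
  c *= np.true_divide(1, fact)
  c *= np.true_divide(1, fact)
h.py:26: RuntimeWarning: Mean of empty slice.
  w=np.linalg.eigh(np.cov(c.T))[1][:,1]; return len(c),c.mean(0),np.degrees(np.arctan2(w[1],w[0]))%180
```

View pics/t1.png

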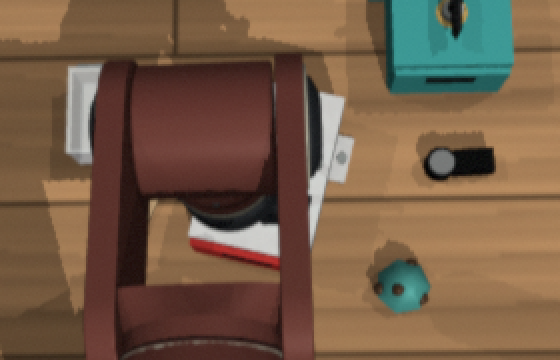

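The top view shows the drawer edge flush with the case; the arm hides the wings. The side camera should see them.

Emit:
{"name": "jog_arm", "arguments": {"targets": [[[0,0,1.76],[0,0,0],0],[[0,0,1.76],[0,0,0],0],[[0.27,-0.14,1.76],[0,0,0],0],[[0.4,-0.4,1.76],[0,0,0],0],[[0.68,-0.68,1.76],[0,0,0],0],[[1.03,-0.84,1.76],[0,0,0],0],[[1.32,-0.88,1.76],[0,0,0],0],[[1.61,-0.84,1.76],[0,0,0],0]]}}

```text
time: 5.58
tool_pos: [0.5889, 0.0989, 0.0933]
tool_rot: [-0.0, 0.993, -0.118, -0.0]
contact_force: [-2.6, 0.7, -0.1]
gripper_width: 0.001
grasp_force: 0.7
```

```bash
cat >> h.py <<'E'
def looks(tag):
    im,d=grab_frame('side');P=pts('side',d);im=im.astype(int);r,g,b=im[...,0],im[...,1],im[...,2];H=P[...,2]
    print('wing',wingang(P,(H>.094)&(H<.118)&(r<70)&(g<70)))
    cv2.imwrite(f'pics/{tag}.png',cv2.resize(im.astype(np.uint8)[130:290,220:420,::-1],None,fx=3,fy=3))
E
python3 -W ignore -c "
from h import *
rel((-16,24.2,93)); looks('s1')"
```

```text
t 5.58 tcp case [-24.8  27.4] 93.3 toolx yaw-case -0.02 tilt [-0.0006  0.0004] F [-2.6  0.7 -0.1] q [0.04 0.11 1.79 0.   1.24 1.85] w 0.0
shift units [0.35 0.13 0.01]
wing (191, array([-12.43507853,  -1.53612565]), np.float64(54.46191409622513))
```

View pics/s1.png

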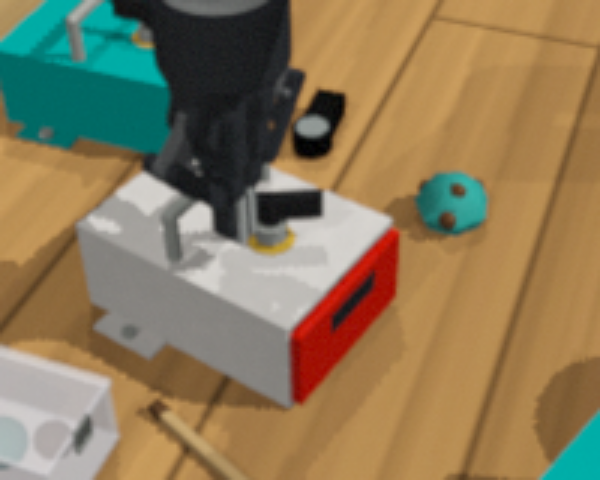

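The finger is pressing the wing and the front wing now points roughly towards the turquoise. The drawer is home.

Emit:
{"name": "jog_arm", "arguments": {"targets": [[[0.2,0.05,0],[0,0,0],0],[[0.35,0.13,0],[0,0,0],0],[[0.47,0.22,0],[0,0,0],0],[[0.2,-0.1,0],[0,0,0],0],[[0.2,-0.1,-1.8],[0,0,0],0],[[-0.5,1.5,-1.8],[0,0,0],0],[[-0.53,2.62,-1.8],[0,0,0],0],[[-0.53,2.62,-1.8],[0,0,0],0]]}}

```text
time: 6.62
tool_pos: [0.5598, 0.0375, 0.1388]
tool_rot: [0.0, 0.993, -0.119, 0.0]
contact_force: [-0.1, -0.8, -0.6]
gripper_width: -0.001
grasp_force: 0.0
```

```bash
python3 -W ignore -c "
from h import *
rel((-38,-38,92)); looks('s2')"
```

```text
t 6.62 tcp case [-38.6 -39.2] 138.8 toolx yaw-case -0.14 tilt [ 0.0007 -0.0002] F [-0.1 -0.8 -0.6] q [-0.07 -0.02  1.85 -0.    1.32  1.74] w -0.0
shift units [ 0.02 -0.05  1.87]
wing (266, array([-4.7575188,  3.1518797]), np.float64(9.657781209997523))
```

View pics/s2.png

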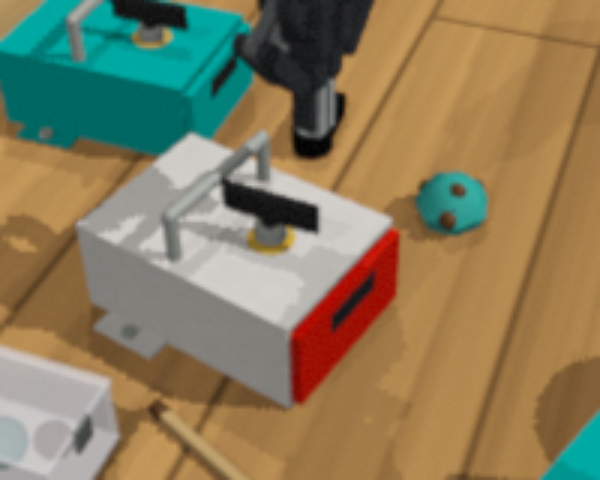

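The case's wings are clear in view (front wing at about 190°), and the handle is untouched. Second stroke, on the other wing.

Emit:
{"name": "jog_arm", "arguments": {"targets": [[[0,0,1.9],[0,0,0],0],[[0,0,1.9],[0,0,0],0],[[-0.13,-0.55,1.9],[0,0,0],0],[[-0.38,-0.71,1.9],[0,0,0],0],[[-0.57,-0.92,1.9],[0,0,0],0],[[-0.71,-1.18,1.9],[0,0,0],0],[[-0.78,-1.57,1.9],[0,0,0],0],[[-0.71,-1.95,1.9],[0,0,0],0]]}}

```text
time: 7.68
tool_pos: [0.5542, 0.0906, 0.0909]
tool_rot: [-0.0, 0.993, -0.118, -0.0]
contact_force: [0.2, -1.2, -0.4]
gripper_width: -0.003
grasp_force: 0.6
```

```bash
python3 -W ignore -c "
from h import *
rel((-56.3,9.6,91))"
```

```text
t 7.67 tcp case [-56.6  11.2] 90.9 toolx yaw-case -0.02 tilt [-0.0007  0.0003] F [ 0.2 -1.2 -0.4] q [0.03 0.03 1.88 0.   1.23 1.84] w -0.0
shift units [ 0.01  0.06 -0.  ]
```

Emit:
{"name": "jog_arm", "arguments": {"targets": [[[0.15,-0.2,0],[0,0,0],0],[[0.42,-0.47,0],[0,0,0],0],[[0.78,-0.63,0],[0,0,0],0],[[1.06,-0.67,0],[0,0,0],0],[[1.35,-0.63,0],[0,0,0],0],[[1.62,-0.52,0],[0,0,0],0],[[1.74,-0.43,0],[0,0,0],0],[[1.5,-0.75,0],[0,0,0],0]]}}

```text
time: 8.68
tool_pos: [0.5959, 0.0986, 0.0914]
tool_rot: [0.0, 0.993, -0.119, 0.001]
contact_force: [0.4, 1.3, 0.5]
gripper_width: -0.001
grasp_force: 0.0
```

Emit:
{"name": "jog_arm", "arguments": {"targets": [[[0,0,-1.9],[0,0,0],0],[[-0.6,1.4,-1.9],[0,0,0],0],[[-0.75,2.78,-1.9],[0,0,0],0],[[-0.75,2.78,-1.9],[0,0,0],0]]}}

```text
time: 9.18
tool_pos: [0.5601, 0.0351, 0.1388]
tool_rot: [0.0, 0.993, -0.119, 0.0]
contact_force: [0.4, 0.4, -0.1]
gripper_width: 0.001
grasp_force: 0.0
```

```bash
python3 -W ignore -c "
from h import *
rel((-38,-38,90)); looks('s3')"
```

```text
t 9.18 tcp case [-37.8 -41.4] 138.8 toolx yaw-case -0.15 tilt [ 0.0007 -0.0003] F [ 0.4  0.4 -0.1] q [-0.07 -0.02  1.85 -0.    1.32  1.74] w 0.0
shift units [-0.01 -0.14  1.95]
wing (240, array([-3.76958333,  3.42666667]), np.float64(8.108608863370534))
```

View pics/s3.png

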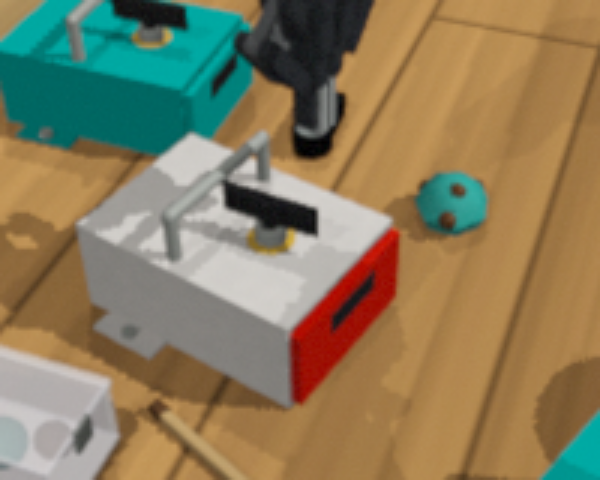

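Wings are again at about 8° with the other one leading. I repeat the stroke slightly lower.

Emit:
{"name": "jog_arm", "arguments": {"targets": [[[0,0,1.96],[0,0,0],0],[[0,0,1.96],[0,0,0],0],[[-0.16,-0.6,1.96],[0,0,0],0],[[-0.41,-0.8,1.96],[0,0,0],0],[[-0.6,-1.0,1.96],[0,0,0],0],[[-0.74,-1.25,1.96],[0,0,0],0],[[-0.81,-1.63,1.96],[0,0,0],0],[[-0.74,-2.0,1.96],[0,0,0],0]]}}

```text
time: 10.22
tool_pos: [0.5543, 0.0897, 0.0894]
tool_rot: [-0.0, 0.993, -0.118, -0.0]
contact_force: [-1.6, -0.6, 0.4]
gripper_width: 0.003
grasp_force: 0.5
```

```bash
python3 -W ignore -c "
from h import *
rel((-56.3,9.6,90))"
```

```text
t 10.22 tcp case [-56.3  10.3] 89.4 toolx yaw-case -0.03 tilt [-0.0007  0.0003] F [-1.6 -0.6  0.4] q [0.03 0.03 1.88 0.   1.23 1.84] w 0.0
shift units [ 0.    0.03 -0.02]
```

Emit:
{"name": "jog_arm", "arguments": {"targets": [[[0.15,-0.22,0],[0,0,0],0],[[0.42,-0.5,0],[0,0,0],0],[[0.78,-0.66,0],[0,0,0],0],[[1.06,-0.7,0],[0,0,0],0],[[1.35,-0.66,0],[0,0,0],0],[[1.62,-0.55,0],[0,0,0],0],[[1.74,-0.46,0],[0,0,0],0],[[1.5,-0.78,0],[0,0,0],0]]}}

```text
time: 11.22
tool_pos: [0.5962, 0.0985, 0.0899]
tool_rot: [0.0, 0.993, -0.119, 0.001]
contact_force: [0.1, 0.9, -0.3]
gripper_width: 0.002
grasp_force: 0.0
```

Emit:
{"name": "jog_arm", "arguments": {"targets": [[[0,0,-1.96],[0,0,0],0],[[-0.6,1.4,-1.96],[0,0,0],0],[[-0.75,2.78,-1.96],[0,0,0],0],[[-0.75,2.78,-1.96],[0,0,0],0]]}}

```text
time: 11.72
tool_pos: [0.5604, 0.035, 0.1388]
tool_rot: [0.0, 0.993, -0.119, 0.0]
contact_force: [0.3, 0.4, 0.6]
gripper_width: 0.0
grasp_force: 0.0
```

```bash
python3 -W ignore -c "
from h import *
rel((-52,-38,89)); looks('s4')"
```

```text
t 11.72 tcp case [-37.5 -41.4] 138.8 toolx yaw-case -0.16 tilt [ 0.0007 -0.0003] F [0.3 0.4 0.6] q [-0.07 -0.02  1.85 -0.    1.32  1.74] w 0.0
shift units [-0.58 -0.14  1.99]
wing (230, array([-4.00826087,  3.40956522]), np.float64(8.353043206205598))
```

Emit:
{"name": "jog_arm", "arguments": {"targets": [[[-0.58,0,0],[0,0,0],0],[[-0.58,0,1.98],[0,0,0],0],[[-0.58,0,1.98],[0,0,0],0],[[-0.58,-0.4,1.98],[0,0,0],0],[[-0.58,-0.6,1.98],[0,0,0],0],[[-0.58,-0.75,1.98],[0,0,0],0],[[-0.58,-0.85,1.98],[0,0,0],0],[[-0.58,-0.9,1.98],[0,0,0],0]]}}

```text
time: 12.78
tool_pos: [0.5525, 0.0611, 0.0895]
tool_rot: [0.0, 0.993, -0.118, 0.0]
contact_force: [-0.9, -2.1, 2.1]
gripper_width: -0.001
grasp_force: 1.5
```

```bash
python3 -W ignore -c "
from h import *
rel((-52,-18,89))"
```

```text
t 12.78 tcp case [-51.3 -17.9] 89.5 toolx yaw-case -0.02 tilt [ 0.0006 -0.0006] F [-0.9 -2.1  2.1] q [-0.02  0.02  1.89 -0.    1.23  1.78] w -0.0
shift units [-0.03  0.    0.02]
```

Emit:
{"name": "jog_arm", "arguments": {"targets": [[[0,-0.05,0],[0,0,0],0],[[0,-0.1,0],[0,0,0],0],[[0,-0.1,0],[0,0,0],0]]}}

```text
time: 13.15
tool_pos: [0.5526, 0.0616, 0.0895]
tool_rot: [0.002, 0.993, -0.118, -0.0]
contact_force: [-2.3, -7.5, 5.2]
gripper_width: -0.0
grasp_force: 4.5
```

```bash
python3 -W ignore -c "
from h import *
rel((-52,-18,89))"
```

```text
t 13.15 tcp case [-51.3 -17.4] 89.5 toolx yaw-case -0.04 tilt [-0.001  -0.0043] F [-2.3 -7.5  5.2] q [-0.02  0.02  1.89 -0.    1.23  1.79] w -0.0
shift units [-0.03  0.02  0.02]
```

The force rises while the position holds, so the screw is on its stop. I back off, lift and clear the case.

Emit:
{"name": "jog_arm", "arguments": {"targets": [[[0,0.8,0],[0,0,0],0],[[0,0.8,-2.2],[0,0,0],0],[[0,0.8,-4],[0,0,0],0],[[-2,4,-5],[0,0,0],0],[[-4,7,-5],[0,0,0],0],[[-5,9,-5],[0,0,0],0],[[-5,9,-5],[0,0,0],0],[[-5,9,-5],[0,0,0],0]]}}

```text
time: 14.15
tool_pos: [0.3766, -0.1278, 0.2138]
tool_rot: [-0.0, 0.993, -0.121, 0.001]
contact_force: [1.1, 0.1, 1.1]
gripper_width: -0.001
grasp_force: 0.0
```

```bash
python3 -W ignore -c "
from h import *
rel(); looks('s5'); look('t5')
a=cv2.imread('pics/s5.png');b=cv2.imread('pics/t5.png');b=cv2.resize(b,(600,386))
c=np.vstack([cv2.resize(a,(375,300)),cv2.resize(b,(375,241))]);cv2.imwrite('pics/f.png',c)"
```

```text
t 14.15 tcp case [-178.  -242.8] 213.8 toolx yaw-case -0.4 tilt [ 0.0014 -0.0001] F [1.1 0.1 1.1] q [-0.52 -0.53  2.13  0.    1.54  1.3 ] w -0.0
wing (219, array([-4.45890411,  3.72922374]), np.float64(0.11319062242213818))
wing (156, array([-1.7224359 , -0.66282051]), np.float64(179.90637998153858))
drawer face x -93.658 222
```

View pics/f.png

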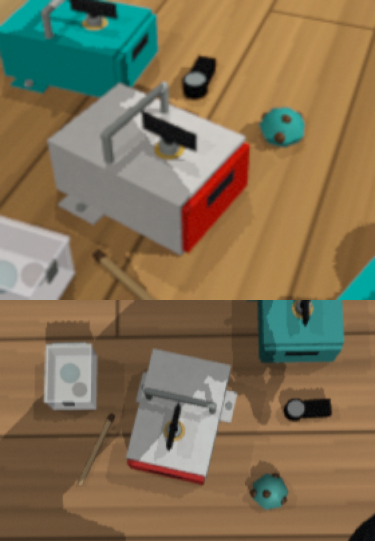

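Wings lie along the case's x (0°), the drawer is flush at -93.7 mm, and the other things are in place. I hand it in.

```bash
python3 -c "
from plant import *
print(job_done())"
```

```text
the job is handed in; nothing more can be done
None
```

The drawer is pushed fully home and the wing screw is run down clockwise onto its stop. The other things on the bench look undisturbed, the arm is clear of the case, and the job was handed in at about 14 s.

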